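# Shut the desiccant drawer of the dry box, then crack its stuck lid and hold it ajar

## Task

The desiccant drawer of the print-head dry box has just been refilled: push it fully home first, while the lid is still shut. Then take the lid by its bar, break it free from its sticky seal without letting it fly up, and finish while still holding it slightly open, its front edge raised about three centimetres, so that the box can air. Keep holding at the end - the lid falls shut if let go - and leave the other things on the counter where they are.

Things in the scene. Friction and masses are not known exactly. Their poses are not given: they have to be found in the camera images.
- drybox: Dry box, fixed. Origin on the counter under its middle; x points from the drawer (front, robot side) to the hinge (back), z up. Grey base x -130 to 110 mm, 240 mm wide (y), 65 mm high, drawer in its front face. On it a white chamber, x -45 to 105 mm, 220 mm wide, top 160 mm above the counter, closed by a grey lid; the base's front 80 mm is a free step.
- drawer (a joint): Travel of the drawer in m: 0 = fully home, grows as it comes out along the box's -x; starts 30 to 70 mm out. About 2 N of friction; stays where left. White front panel 190 mm wide, 12 mm thick, 10 to 60 mm above the counter, standing proud of the base by its thickness when home. Holds three small canisters.
- drawer_front (a point): Centre of the outer face of the drawer's front panel, 35 mm above the counter, moving with the drawer; push here along the box's +x. At drawer = 0 it lies at x = -142 mm in the box's frame.
- lid (a joint): Angle of the lid in rad: 0 = shut on its seal, grows as the front edge rises, stop at 0.7. The seal resists with a peak of 8 to 16 N upward at the bar within the first 0.02 rad (plus about 2 N of lid weight), under half of that by 0.04 rad, and nothing beyond 0.07 rad: then only the weight is left. The lid falls shut and sticks again when let go. 0.2 rad raises the front edge by 32 mm.
- lid_bar (a point): Middle of the round steel bar handle on the lid: 12 mm thick, 110 mm long along the box's y, posts at its ends; axis 34 mm above the lid's top, 206 mm above the counter when shut, 143 mm in front of and 40 mm above the hinge axis. Moves with the lid. Lid: grey plate 163 mm deep (hinge to front edge), 230 mm wide, 12 mm thick.
- hinge (a point): Middle of the lid's hinge axis at the box's back rim, 166 mm above the counter; the axis runs along the box's y.
- ink_bottle: Bystander: white ink bottle, 60 mm diameter, 130 mm tall, origin at the centre of its underside. Leave it where it stands.
- tape_roll: Bystander: cardboard-coloured roll of tape lying flat, 90 mm diameter, 25 mm tall, origin at the centre of its underside. Leave it where it is.
- stapler: Bystander: black desk stapler, 130 x 34 x 48 mm, long axis its x, origin at the centre of its underside. Leave it where it is.
- print_head: Bystander: spare black-and-grey print head, 50 x 35 x 60 mm, origin at the centre of its underside. Leave it where it is.
- roller: Bystander: hand roller with a rubber drum (100 mm wide) and a wooden handle, about 176 x 106 x 32 mm, lying flat. Leave it where it is.
- pen_cup: Bystander: dark empty pen cup, 72 mm diameter, 90 mm tall, origin at the centre of its underside. Leave it where it stands.

How it is judged:
By the outcome, as a careful person would: the job done as asked, in the order asked, and still so for the second after the job is handed in, while the arm keeps its last pose, push and grip.
It also fails if it takes over 48 s, if anything falls off the work surface, if the arm or the gripper's body presses on something with over 40 N, if the wrist force passes 120 N, or if a joint passes its speed limit or range.

## Robot

A 6-joint arm with a two-finger parallel gripper is mounted at the origin on the work surface. World frame = base frame: x ahead of the robot, y to its left, z up, the work surface at z = 0. Lengths are in m, angles in rad, forces in N, time in s.
With the tool pointing down it reaches from about 0.275 to 0.85 m from the base axis. Payload 19 kg.
Tool frame: the origin (TCP) lies between the finger pads; the fingertips stand 14 mm ahead of it and the grasp point (between the pads) lies 5 mm behind it; z points along the fingers, y is the direction in which the jaws open and shut (so a half turn about z gives the same grasp; the last joint's range is limited). The gripper opens to 85 mm and grips with 20 to 120 N. Pads are 22 mm wide; open, the fingers measure 114 mm over their backs; the gripper's body (76 mm by 85 mm) begins 54 mm behind the grasp point. The pads swing forward as they close: fully open they stand 13 mm farther back than shut.
Start: joints at [0.993, 0.15, 1.437, -0, 1.554, -0.134], TCP at [0.247, 0.519, 0.245] pointing down, gripper open.
Joint ranges: [-2.8, 2.8], [-0.68, 2.1], [0.12, 2.68], [-1.39, 4.53], [0.16, 2.79], [-2.81, 2.81]. Speed limits (rad/s): [1.89, 1.89, 2.22, 3.01, 3.01, 3.01].

## Interface

Orientations are given as a 3x3 rotation matrix whose columns are the frame's x, y, z axes.
In Python, from workcell import ctrl gives the robot as it stands.
- The arm moves only by the tool step_arm, never from a script. Its argument "rows" is text: rows parted by semicolons, each of 7 numbers parted by spaces: the closure, from -1 (fully open) to 1 (shut), then the shift along the tool's x, y, z in m, then the turn, a rotation vector about the tool's x, y, z in degrees. A call has 1 to 20 rows; each row is the pose to reach, as a shift and turn from the pose commanded when the call began, along the tool's axes at that moment; what a row does not reach only later rows make up. A row lasts 1/10 s, in which the tool goes at most 50 mm and 8.59 degrees, less where a joint would pass 70% of its speed; a pose out of reach is approached as far as the arm can. A call with a gripper value outside its range is refused whole. The fingers move at their own pace and stop on an object; "squeeze" is the grip in N (left out, the last holds). Time passes only in rows, so rows that repeat a pose let the fingers close. It gives the time, the measured TCP pose, the force and the opening at its end, in the units of the state.
- ctrl.state(): the state, without advancing time (a new reading comes with each control period).
- ctrl.grab_frame(name): name is "scene" or "top"; returns a dict with "img" (384x512x3 uint8, red, green, blue), "fx", "fy", "cx", "cy" (pixels), "dist_coeffs" ([k1, k2, p1, p2, k3] as OpenCV has them; the pictures are not rectified), "pose" (4x4, takes a point from camera to world coordinates). Camera axes: x right, y up, looking along -z (the intrinsics and any distortion apply to the point x, -y, -z); pixel columns grow to the right and rows downward; lengths in m; the calibration is good to about 2 mm. A picture is of the moment at which its call begins. There is no depth.
- ctrl.finish_job(): hands the job in, once; it reports no verdict.
Trained networks look in the newest picture that a camera, given by its name, has taken for a name from the list of things; names that differ only in an ending like _2 or _b are one class to them, and where a whole thing is asked for, a point or a joint stands for the part that bears it (a point fixed in the world has none). Each returns a list of dicts, best first, with "confidence" (0 to 1); they miss things now and then, are a little off and sometimes report something else, mostly with a low value. They report only what shows in the picture. A call takes as long as a camera call.
- ctrl.look_for(name, camera): "location" ([x, y, z] in m, in the coordinates of the camera as it stood for that picture, good to about 4 mm: the middle of the surface that is visible of it).
- ctrl.masks_of(name, camera): "region" (384x512 bool, what is visible of it).
- ctrl.landmark_of(name, camera): "location" ([x, y, z] in m, in the coordinates of the camera as it stood for that picture, good to about 4 mm: a listed point, or the origin of a listed thing).
The state is a dict: "time": time; "joints": joint angles; "qvel": joint speeds; "tau": joint torques, N m; "tool_pos": TCP position; "tcp_rot": TCP orientation; "wrist_force": force on the tool from outside, world axes, zero at the start; "wrist_torque": the same for the moment, N m; "gripper_width": finger opening in m.
Only numpy, scipy, OpenCV 4.12 (cv2) and the standard library are available. Lean on these libraries where they do the work, as an engineer would, in place of code of your own. Each camera call takes 0.05 s, during which the arm holds its last target.

## Working session

There is one attempt and no reset: what is moved stays moved. The work goes in short steps, Python scripts to look and compute and a tool call to move; the robot and the scene stay as the last step left them, time stands still between calls to the robot, and variables do not carry over. Pictures are saved under pics/ and viewed, and the job is handed in when it is done.

Besides the shell and the picture viewer there is one more tool, called as name(argument=value, ...) on one line, values as JSON. step_arm: Moves the arm, as the interface text tells. Its arguments: {"type":"object","properties":{"rows":{"type":"string"},"squeeze":{"type":"number"}},"required":["rows"]}

```bash
mkdir -p pics; cat > h.py <<'E'
import numpy as np,cv2
from workcell import ctrl
def w(f,p): return (f["pose"]@np.r_[p,1])[:3]
def save(f,n): cv2.imwrite("pics/"+n,cv2.cvtColor(f["img"],cv2.COLOR_RGB2BGR))
E
python3 - <<'E'
from h import *
np.set_printoptions(precision=4,suppress=True)
s=ctrl.state();print(s)
for c in ["scene","top"]:
    f=ctrl.grab_frame(c);save(f,c+"0.png");print(c,f["pose"],f["fx"],f["dist_coeffs"])
    for n in ["drybox","drawer_front","lid_bar","hinge","ink_bottle","tape_roll","stapler","print_head","roller","pen_cup"]:
        for d in ctrl.landmark_of(n,c)[:2]: print(n,w(f,d["location"]),d["confidence"])
print(ctrl.state()["time"])
E
```

```text
{'time': 0.0, 'joints': array([ 0.993 ,  0.151 ,  1.438 ,  0.    ,  1.5538, -0.134 ]), 'qvel': array([-0.0021,  0.0003,  0.    , -0.0005,  0.0005,  0.0007]), 'tau': array([ -0.0004, -71.3051, -57.0868,  -0.0003,   0.009 ,   0.    ]), 'tool_pos': array([0.2468, 0.5191, 0.2447]), 'tcp_rot': array([[-0.9031,  0.4294, -0.0007],
       [ 0.4294,  0.9031, -0.001 ],
       [ 0.0002, -0.0012, -1.    ]]), 'wrist_force': array([-0.0414,  0.5014,  1.045 ]), 'wrist_torque': array([-0.0735,  0.0481, -0.004 ]), 'gripper_width': 0.08573200404719855}
scene [[-0.7987 -0.5353  0.2749  0.9491]
 [ 0.6017 -0.7054  0.3747  0.5136]
 [-0.0067  0.4646  0.8855  1.3025]
 [ 0.      0.      0.      1.    ]] 453.56276104581036 [-0.1172  0.      0.      0.      0.    ]
drawer_front [ 0.4532 -0.05    0.0337] 0.59
lid_bar [ 0.6118 -0.0134  0.2081] 0.98
hinge [0.7465 0.0237 0.1643] 0.77
ink_bottle [ 0.6124  0.1761 -0.0009] 0.72
tape_roll [ 0.5547 -0.2281 -0.0033] 0.52
stapler [ 0.4145  0.1774 -0.0042] 0.59
print_head [ 0.6856 -0.189   0.    ] 0.55
roller [ 0.461  -0.351   0.0016] 0.76
pen_cup [0.5084 0.1511 0.0008] 0.81
top [[ 0.0078  0.9977 -0.0668  0.5041]
 [-0.9999  0.007  -0.0126  0.0034]
 [-0.0121  0.0669  0.9977  1.2645]
 [ 0.      0.      0.      1.    ]] 455.29128668902786 [-0.0645  0.      0.      0.      0.    ]
drybox [ 0.6455 -0.0078  0.0006] 0.89
drawer_front [ 0.4538 -0.0551  0.0325] 0.77
lid_bar [ 0.6084 -0.0114  0.2048] 0.68
hinge [0.747  0.0211 0.1669] 0.87
ink_bottle [0.6143 0.1754 0.0018] 0.75
tape_roll [ 0.558  -0.2305  0.0027] 0.64
stapler [0.4113 0.1739 0.0001] 0.91
print_head [ 0.6852 -0.1945  0.002 ] 0.78
print_head [ 0.5125  0.1497 -0.0006] 0.37
roller [ 0.4593 -0.3529 -0.0016] 0.6
pen_cup [ 0.5117  0.1519 -0.002 ] 0.8
1.1
```

View pics/scene0.png

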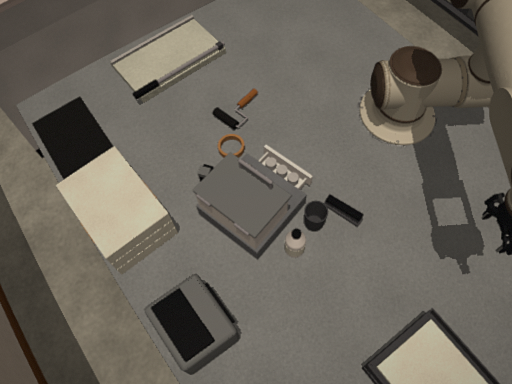

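View pics/top0.png

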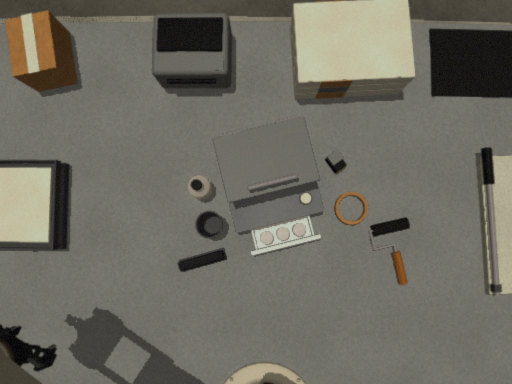

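The top picture shows the box at about (270,175), with the bar at (273,184) and the open drawer's front panel running from (252,253) to (320,236). A cream disc sits on the step at (306,198). The pen cup at (210,224) and the stapler at (203,260) are clear to the left. I'll zoom in on the disc and work out the first move.

```bash
cat >> h.py <<'E'
from scipy.spatial.transform import Rotation as R
np.set_printoptions(precision=4,suppress=True)
YAW=0.248
bx=np.array([np.cos(YAW),np.sin(YAW),0]); by=np.array([-np.sin(YAW),np.cos(YAW),0]); H=np.array([.7468,.0224,0])
def box(x,y,z): return H+(x-.105)*bx+y*by+np.array([0,0,z])
# tool: y=bx, z=down, x = y cross z
def rot(pitch=0):
    z=np.array([0,0,-1.]); y=bx; M=np.stack([np.cross(y,z),y,z],1)
    return R.from_rotvec(pitch*-by).as_matrix()@M
def rel(p,M):
    s=ctrl.state(); T=s["tcp_rot"]
    return T.T@(p-s["tool_pos"]), np.degrees(R.from_matrix(T.T@M).as_rotvec())
E
python3 - <<'E'
from h import *
print(box(-.142,0,0),box(-.142-.056-.06,0,.2),rot())
print(rel(box(-.142-.056-.06,0,.2),rot()))
a=cv2.imread("pics/scene0.png")[130:270,180:380];b=cv2.imread("pics/top0.png")[110:270,170:350]
cv2.imwrite("pics/z.png",np.hstack([cv2.resize(a,(400,400)),cv2.resize(b,(400,400))]))
E
```

```text
[ 0.5074 -0.0382  0.    ] [ 0.3949 -0.0667  0.2   ] [[-0.2455  0.9694  0.    ]
 [ 0.9694  0.2455  0.    ]
 [ 0.      0.     -1.    ]]
(array([-0.3853, -0.4657,  0.0453]), array([-0.0088,  0.0017, 50.364 ]))
```

View pics/z.png

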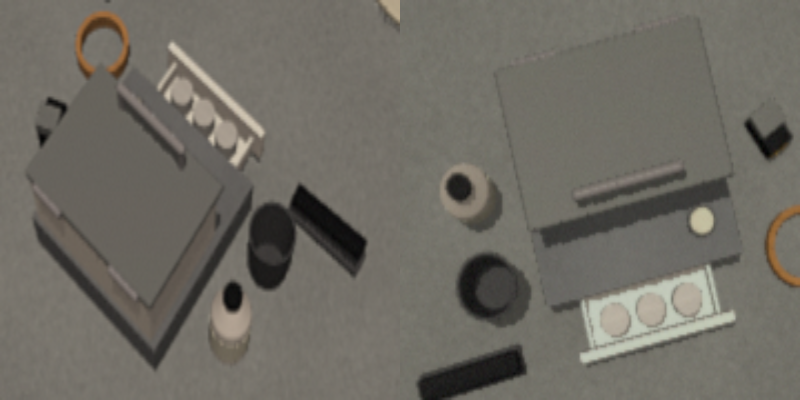

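The zoom shows the disc lying on the right end of the step, away from the push line. I'm moving to a point in front of the drawer with the fingers shut.

step_arm(rows="1 -0.385 -0.466 0.045 0 0 50.4;1 -0.385 -0.466 0.045 0 0 50.4;1 -0.385 -0.466 0.045 0 0 50.4;1 -0.385 -0.466 0.045 0 0 50.4;1 -0.385 -0.466 0.045 0 0 50.4;1 -0.385 -0.466 0.045 0 0 50.4;1 -0.385 -0.466 0.045 0 0 50.4;1 -0.385 -0.466 0.045 0 0 50.4;1 -0.385 -0.466 0.045 0 0 50.4;1 -0.385 -0.466 0.045 0 0 50.4;1 -0.385 -0.466 0.045 0 0 50.4;1 -0.385 -0.466 0.045 0 0 50.4;1 -0.385 -0.466 0.045 0 0 50.4;1 -0.385 -0.466 0.045 0 0 50.4;1 -0.385 -0.466 0.045 0 0 50.4", squeeze=40)

```text
time: 2.6
tool_pos: [0.3943, -0.0662, 0.2003]
tcp_rot: [[-0.245, 0.97, -0.0], [0.97, 0.245, 0.0], [0.0, -0.0, -1.0]]
wrist_force: [0.1, 0.3, 0.5]
gripper_width: 0.0003
```

step_arm(rows="1 0 0 0.05 0 0 0;1 0 0 0.1 0 0 0;1 0 0 0.145 0 0 0;1 0 0 0.163 0 0 0;1 0 0.015 0.163 0 0 0;1 0 0.025 0.163 0 0 0")

```text
time: 3.2
tool_pos: [0.4205, -0.0596, 0.0384]
tcp_rot: [[-0.246, 0.969, 0.001], [0.969, 0.246, -0.0], [-0.001, 0.001, -1.0]]
wrist_force: [0.4, -0.3, 0.5]
gripper_width: 0.0001
```

```bash
python3 - <<'E'
from h import *
f=ctrl.grab_frame("scene");save(f,"s1.png")
a=f["img"][100:260,180:400]
cv2.imwrite("pics/z1.png",cv2.cvtColor(cv2.resize(a,(800,582)),cv2.COLOR_RGB2BGR))
E
```

```text
(no output)
```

View pics/z1.png

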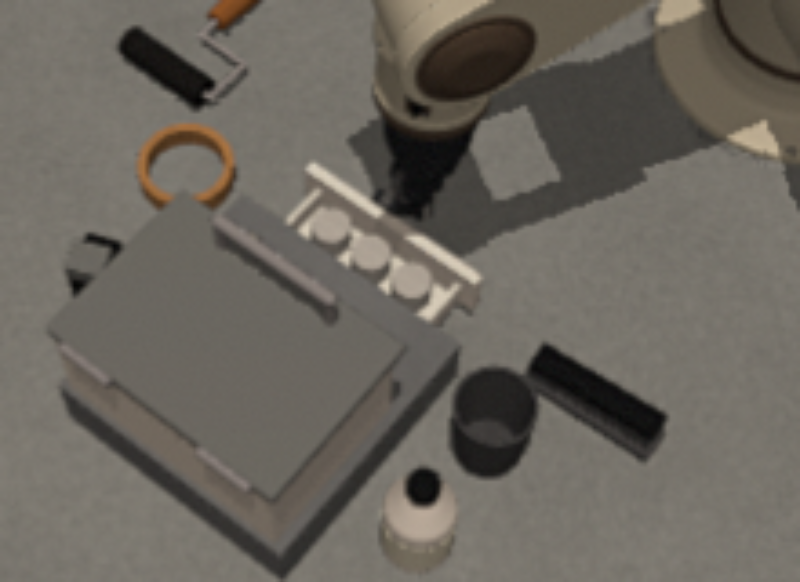

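The gripper is centred on the panel at about (400,210) in the zoom, just short of touching it. Now I'll push.

step_arm(rows="1 0 0.008 0 0 0 0;1 0 0.016 0 0 0 0;1 0 0.023 0 0 0 0;1 0 0.03 0 0 0 0;1 0 0.036 0 0 0 0;1 0 0.042 0 0 0 0;1 0 0.048 0 0 0 0;1 0 0.054 0 0 0 0;1 0 0.058 0 0 0 0;1 0 0.06 0 0 0 0")

```text
time: 4.25
tool_pos: [0.4772, -0.046, 0.0372]
tcp_rot: [[-0.245, 0.97, -0.0], [0.97, 0.245, -0.0], [-0.0, -0.0, -1.0]]
wrist_force: [-2.0, -0.3, 2.0]
gripper_width: 0.0004
```

```bash
python3 - <<'E'
from h import *
s=ctrl.state();print(s["wrist_force"],(s["tool_pos"]-H)@bx+.105)
E
```

```text
[-2.032  -0.3399  1.9792] -0.173117184398611
```

step_arm(rows="1 0 0.004 0 0 0 0;1 0 0.007 0 0 0 0;1 0 0.01 0 0 0 0;1 0 0.012 0 0 0 0;1 0 0.013 0 0 0 0")

```text
time: 4.75
tool_pos: [0.4896, -0.0428, 0.0373]
tcp_rot: [[-0.245, 0.97, -0.0], [0.97, 0.245, -0.0], [0.0, -0.0, -1.0]]
wrist_force: [-2.0, 1.3, -0.6]
gripper_width: -0.0004
```

```bash
python3 - <<'E'
from h import *
s=ctrl.state();print(s["wrist_force"],(s["tool_pos"]-H)@bx+.105)
E
```

```text
[-1.9606  1.2753 -0.5726] -0.1603079443125492
```

step_arm(rows="1 0 0.002 0 0 0 0;1 0 0.003 0 0 0 0;1 0 0.004 0 0 0 0")

```text
time: 5.05
tool_pos: [0.4928, -0.042, 0.0372]
tcp_rot: [[-0.245, 0.97, -0.002], [0.97, 0.245, -0.0], [0.0, -0.002, -1.0]]
wrist_force: [-15.8, -3.8, 7.6]
gripper_width: 0.0001
```

```bash
python3 - <<'E'
from h import *
s=ctrl.state();print(s["wrist_force"],(s["tool_pos"]-H)@bx+.105)
f=ctrl.grab_frame("top");save(f,"t1.png")
a=f["img"][150:290,200:380]
cv2.imwrite("pics/zt1.png",cv2.cvtColor(cv2.resize(a,(720,560)),cv2.COLOR_RGB2BGR))
E
```

```text
[-15.8048  -3.8304   7.5811] -0.1570158009479426
```

View pics/zt1.png

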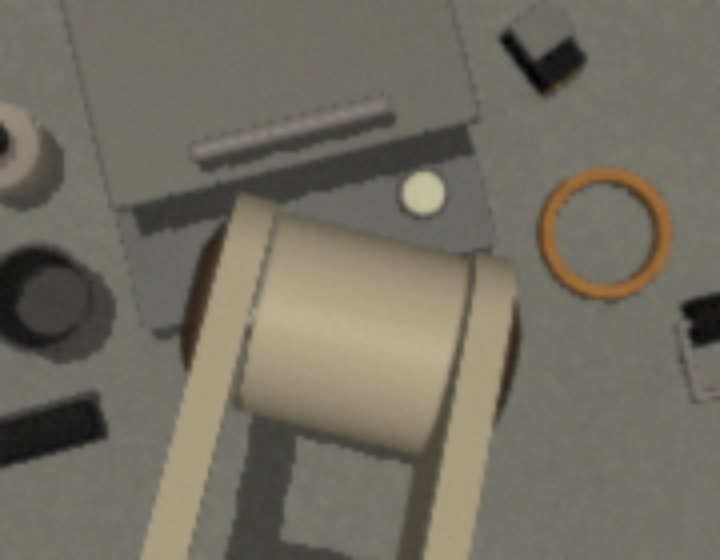

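The wrist force jumped to 16 N with the TCP at box x = −157 mm. With about 15 mm of finger thickness ahead of it, the panel face is at −142 mm, so the drawer is home. I'll back off, rise, and look again with the arm clear of the box.

step_arm(rows="1 0 -0.02 0 0 0 0;1 0 -0.06 0 0 0 0;-1 0 -0.08 -0.05 0 0 0;-1 0 -0.09 -0.1 0 0 0;-1 0 -0.1 -0.15 0 0 0;-1 0 -0.12 -0.2 0 0 0;-1 0 -0.13 -0.24 0 0 0;-1 0 -0.13 -0.26 0 0 0;-1 0 -0.13 -0.26 0 0 0")

```text
time: 6.0
tool_pos: [0.368, -0.0742, 0.3007]
tcp_rot: [[-0.244, 0.97, 0.006], [0.97, 0.244, -0.003], [-0.004, 0.005, -1.0]]
wrist_force: [-0.5, 0.5, -1.4]
gripper_width: 0.0852
```

```bash
python3 - <<'E'
from h import *
s=ctrl.state();print(s["wrist_force"],s["tool_pos"],s["gripper_width"])
for c in ["scene","top"]:
    f=ctrl.grab_frame(c);save(f,c+"2.png")
    for n in ["drybox","drawer_front","lid_bar","hinge"]:
        for d in ctrl.landmark_of(n,c)[:1]:
            p=w(f,d["location"]); print(n,p,d["confidence"],"box",(p-H)@bx+.105,(p-H)@by)
    for d in ctrl.look_for("lid_bar",c)[:1]: print("look",w(f,d["location"]),d["confidence"])
a=cv2.imread("pics/scene2.png")[130:270,180:380];b=cv2.imread("pics/top2.png")[110:270,170:350]
cv2.imwrite("pics/z2.png",np.hstack([cv2.resize(a,(400,400)),cv2.resize(b,(400,400))]))
E
```

```text
[-0.5365  0.5212 -1.4331] [ 0.368  -0.0742  0.3007] 0.08518556716395377
drawer_front [ 0.5051 -0.0373  0.0358] 0.65 box -0.14398001699832408 0.001481234010049604
lid_bar [ 0.6071 -0.0123  0.2081] 0.62 box -0.03892042263683905 0.0006785583638584732
hinge [0.7454 0.0217 0.1662] 0.76 box 0.10347390242254605 -0.0002936763160531126
look [0.6724 0.0099 0.1744] 0.86
drybox [ 0.6443 -0.006   0.0035] 0.66 box -0.0013449950140681372 -0.0023275827257052354
drawer_front [ 0.5026 -0.0399  0.0328] 0.67 box -0.14699176889815335 -0.00048276141001129456
lid_bar [ 0.608  -0.0132  0.2024] 0.61 box -0.03824335843626765 -0.0004053535755179693
hinge [0.7493 0.0234 0.1656] 0.55 box 0.1076352866344273 0.00036088739640741677
look [0.6624 0.0013 0.1679] 0.72
```

View pics/z2.png

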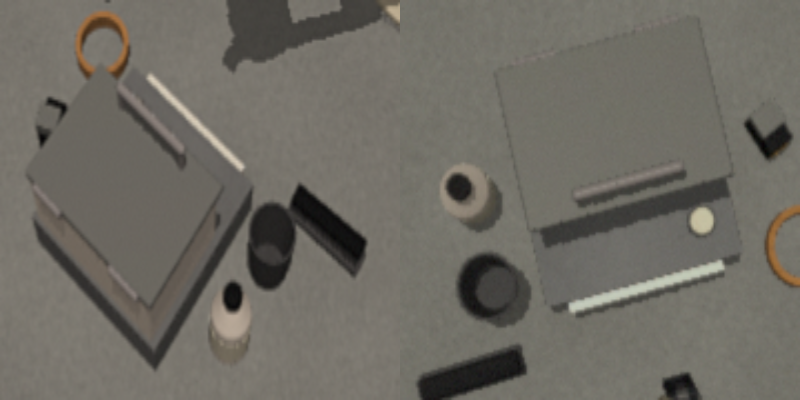

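The drawer now shows only its panel strip, flush against the base (right half, (570,305) to (722,267)). Next I'll go over the bar.

```bash
python3 - <<'E'
from h import *
print(rel(np.array([.608,-.0125,.201]),rot()))
E
```

```text
(array([0.0004, 0.2484, 0.096 ]), array([-0.0216, -0.0076, -0.0346]))
```

step_arm(rows="-1 0 0.05 0 0 0 0;-1 0 0.1 0 0 0 0;-1 0 0.15 0 0 0 0;-1 0 0.2 0 0 0 0;-1 0 0.235 0 0 0 0;-1 0 0.248 0.01 0 0 0;-1 0 0.248 0.03 0 0 0;-1 0 0.248 0.06 0 0 0;-1 0 0.248 0.085 0 0 0;-1 0 0.248 0.096 0 0 0;-1 0 0.248 0.096 0 0 0")

```text
time: 7.7
tool_pos: [0.607, -0.0131, 0.2]
tcp_rot: [[-0.245, 0.97, -0.002], [0.97, 0.245, 0.0], [0.001, -0.002, -1.0]]
wrist_force: [1.1, -0.1, 0.3]
gripper_width: 0.0854
```

```bash
python3 - <<'E'
from h import *
print(rel(np.array([.608,-.0125,.201]),rot()),ctrl.state()["wrist_force"])
f=ctrl.grab_frame("scene");save(f,"s3.png")
cv2.imwrite("pics/z3.png",cv2.cvtColor(cv2.resize(f["img"][100:270,160:360],(700,595)),cv2.COLOR_RGB2BGR))
E
```

```text
(array([ 0.0004,  0.0011, -0.001 ]), array([-0.132 , -0.0473, -0.0495])) [ 1.1087 -0.117   0.3486]
```

View pics/z3.png

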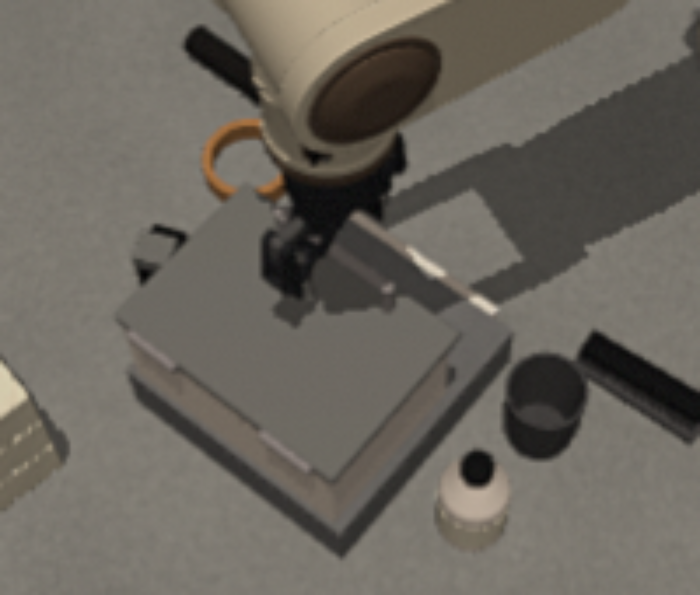

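The fingers straddle the bar: one is behind it at (285,265), and the bar's end shows at (385,290). Closing.

step_arm(rows="0.3 0 0 0 0 0 0;0.3 0 0 0 0 0 0;1 0 0 0 0 0 0;1 0 0 0 0 0 0;1 0 0 0 0 0 0;1 0 0 0 0 0 0;1 0 0 0 0 0 0", squeeze=70)

```text
time: 8.45
tool_pos: [0.6098, -0.0126, 0.2019]
tcp_rot: [[-0.245, 0.969, 0.005], [0.969, 0.245, 0.001], [-0.001, 0.005, -1.0]]
wrist_force: [19.9, 4.5, -2.8]
gripper_width: 0.0094
```

The grip holds at a 9.4 mm opening, with 20 N of sideways force from an off-centre bar. I'll shift a little to relieve it.

step_arm(rows="1 0 0.0015 0 0 0 0;1 0 0.003 0 0 0 0;1 0 0.003 0 0 0 0")

```text
time: 8.75
tool_pos: [0.61, -0.0125, 0.2018]
tcp_rot: [[-0.245, 0.97, -0.002], [0.97, 0.245, -0.001], [-0.0, -0.002, -1.0]]
wrist_force: [-9.8, -1.7, 9.8]
gripper_width: 0.0095
```

```bash
python3 - <<'E'
from h import *
s=ctrl.state();print(s["wrist_force"],s["wrist_torque"],s["tool_pos"],s["gripper_width"])
f=ctrl.grab_frame("top");save(f,"t4.png")
g=ctrl.grab_frame("scene");save(g,"s4.png")
cv2.imwrite("pics/z4.png",np.hstack([cv2.resize(cv2.imread("pics/t4.png")[120:220,220:330],(400,364)),cv2.resize(cv2.imread("pics/s4.png")[130:230,210:320],(400,364))]))
E
```

```text
[-9.8485 -1.6945  9.8152] [-0.3194  1.6116  0.0129] [ 0.61   -0.0125  0.2018] 0.00954412113730489
```

View pics/z4.png

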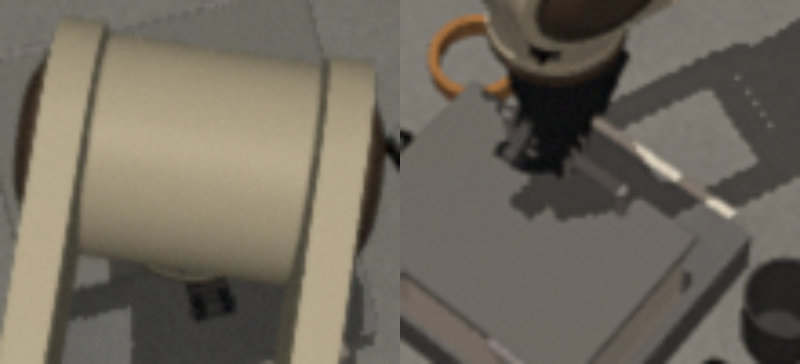

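The grip is firm: the tool is now tied to the bar, with an arm stiffness of about 10 N/mm. That is stiffer than the seal's fall-off, so a slow arc won't snap. I'll relieve the preload and then peel slowly along the hinge arc.

step_arm(rows="1 0 -0.001 -0.001 0 0 0;1 0 -0.0008 -0.0017 0.3 0 0;1 0 -0.0006 -0.0024 0.6 0 0;1 0 -0.0005 -0.0031 0.9 0 0;1 0 -0.0003 -0.0038 1.15 0 0;1 0 -0.0001 -0.0045 1.4 0 0;1 0 0.0001 -0.0053 1.7 0 0;1 0 0.0003 -0.006 2 0 0;1 0 0.0005 -0.0067 2.3 0 0")

```text
time: 9.75
tool_pos: [0.6106, -0.0123, 0.2053]
tcp_rot: [[-0.245, 0.969, -0.043], [0.97, 0.245, -0.01], [0.001, -0.044, -0.999]]
wrist_force: [6.9, -3.3, -30.2]
gripper_width: 0.0095
```

```bash
cat >> h.py <<'E'
def st():
    s=ctrl.state();T=s["tcp_rot"];print("t",s["time"],"F",s["wrist_force"],"M",s["wrist_torque"],"p",s["tool_pos"],"w",s["gripper_width"])
    r=s["tool_pos"]-H-np.array([0,0,.166]); print("bar-angle", np.arctan2(r[2],-(r@bx))-np.arctan2(.0358,.143),"boxx",r@bx,"tilt",np.arcsin(-T[2,1]),"bz",T[:,2])
E
python3 -c "
from h import *
st()"
```

```text
t 9.75 F [  6.8889  -3.3385 -30.2275] M [-0.312  -1.304   0.0776] p [ 0.6106 -0.0123  0.2053] w 0.009531798130778445
bar-angle 0.027424096642117368 boxx -0.14050465607914317 tilt 0.04417160432003723 bz [-0.0431 -0.0097 -0.999 ]
```

step_arm(rows="1 0 0 0 0 0 0;1 0 0 0 0 0 0")

```text
time: 9.95
tool_pos: [0.6106, -0.0123, 0.2052]
tcp_rot: [[-0.245, 0.969, -0.043], [0.97, 0.245, -0.01], [0.001, -0.044, -0.999]]
wrist_force: [6.6, -2.5, -27.5]
gripper_width: 0.0095
```

```bash
python3 - <<'E'
from h import *
st()
f=ctrl.grab_frame("scene");save(f,"s5.png")
a=cv2.imread("pics/s4.png")[130:260,190:330];b=cv2.imread("pics/s5.png")[130:260,190:330]
cv2.imwrite("pics/z5.png",np.hstack([cv2.resize(a,(400,371)),cv2.resize(b,(400,371))]))
for n in ["lid_bar"]:
  for d in ctrl.landmark_of(n,"scene")[:1]: print(w(f,d["location"]),d["confidence"])
E
```

```text
t 9.95 F [  6.5873  -2.4886 -27.5271] M [-0.2976 -1.1706  0.0833] p [ 0.6106 -0.0123  0.2052] w 0.00947733034818922
bar-angle 0.02698533098236927 boxx -0.14051243281762157 tilt 0.04417025235836581 bz [-0.0431 -0.0097 -0.999 ]
[ 0.6835 -0.1921  0.0037] 0.74
```

View pics/z5.png

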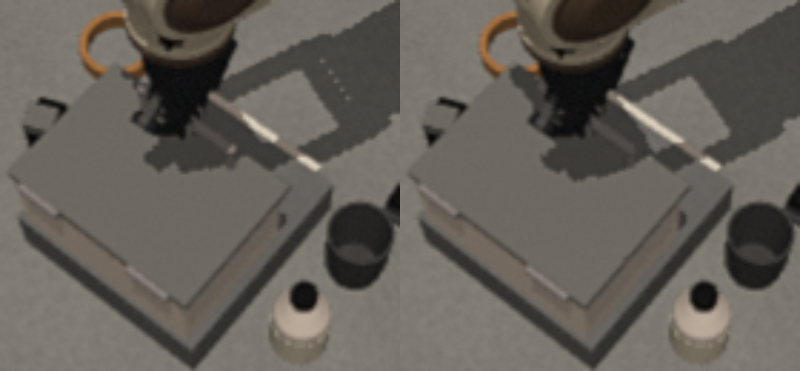

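```bash
cat > pc.py <<'E'
import cv2,numpy as np,sys
def pc(A,B,u,v,r=8):
    a=cv2.imread(A,0).astype(np.float32);b=cv2.imread(B,0).astype(np.float32)
    t=a[v-r:v+r,u-r:u+r]; best=None
    k=8
    P=cv2.resize(b[v-r-4:v+r+4,u-r-4:u+r+4],None,fx=k,fy=k,interpolation=cv2.INTER_CUBIC)
    T=cv2.resize(t,None,fx=k,fy=k,interpolation=cv2.INTER_CUBIC)
    m=cv2.matchTemplate(P,T,cv2.TM_CCOEFF_NORMED);_,c,_,l=cv2.minMaxLoc(m)
    return (l[0]/k-4,l[1]/k-4,round(c,3))
if __name__=="__main__":
    A,B=sys.argv[1:3]
    for n,(u,v) in dict(frontleft=(291,195),box_base=(306,194),backleft=(257,235),bottle=(295,240)).items(): print(n,pc(A,B,u,v))
E
python3 pc.py pics/s4.png pics/s5.png;python3 pc.py pics/scene2.png pics/s4.png
python3 - <<'E'
from h import *
import cv2
f=ctrl.grab_frame("scene")
Pi=np.linalg.inv(f["pose"])
def proj(p):
    q=Pi@np.r_[p,1]; 
    r,_=cv2.projectPoints(np.array([[q[0],-q[1],-q[2]]]),np.zeros(3),np.zeros(3),np.array([[f["fx"],0,f["cx"]],[0,f["fy"],f["cy"]],[0,0,1]]),np.array(f["dist_coeffs"])); return r.ravel()
for th in [0,.03,.19]:
    x,z=-.163,.006
    p=box(.105+x*np.cos(th)+z*np.sin(th),.115,.166-x*np.sin(th)+z*np.cos(th)); print(th,proj(p))
E
```

```text
frontleft (0.125, 0.0, 0.919)
box_base (0.0, 0.125, 0.981)
backleft (0.0, 0.0, 0.99)
bottle (0.0, 0.0, 1.0)
frontleft (0.375, 0.0, 0.812)
box_base (0.0, 0.125, 0.98)
backleft (0.0, 0.0, 0.994)
bottle (0.0, 0.0, 1.0)
0 [292.2246 193.8817]
0.03 [292.2379 193.1549]
0.19 [291.7579 189.8635]
```

step_arm(rows="1 0 0.0001 -0.0005 0 0 0;1 0 0.0003 -0.001 0 0 0;1 0 0.0003 -0.001 0 0 0", squeeze=100)

```text
time: 10.4
tool_pos: [0.6107, -0.0123, 0.2057]
tcp_rot: [[-0.245, 0.969, -0.044], [0.97, 0.244, -0.01], [0.001, -0.045, -0.999]]
wrist_force: [6.1, -2.7, -31.2]
gripper_width: 0.0091
```

```bash
python3 - <<'E'
from h import *
st()
f=ctrl.grab_frame("scene");save(f,"s6.png");g=ctrl.grab_frame("scene")
print(np.abs(f["img"].astype(int)-g["img"]).max())
E
python3 - <<'E'
import cv2,numpy as np
A=[cv2.imread("pics/"+n)[165:215,255:315] for n in ["scene2.png","s6.png"]]
cv2.imwrite("pics/z6.png",np.hstack([cv2.resize(a,(396,330),interpolation=cv2.INTER_NEAREST) for a in A]))
E
```

```text
t 10.4 F [  6.1186  -2.7041 -31.2008] M [-0.4004 -1.1521  0.0294] p [ 0.6107 -0.0123  0.2057] w 0.009052015033081897
bar-angle 0.0299979086203514 boxx -0.14041770459648692 tilt 0.04513728029784866 bz [-0.0441 -0.0096 -0.999 ]
24
```

View pics/z6.png

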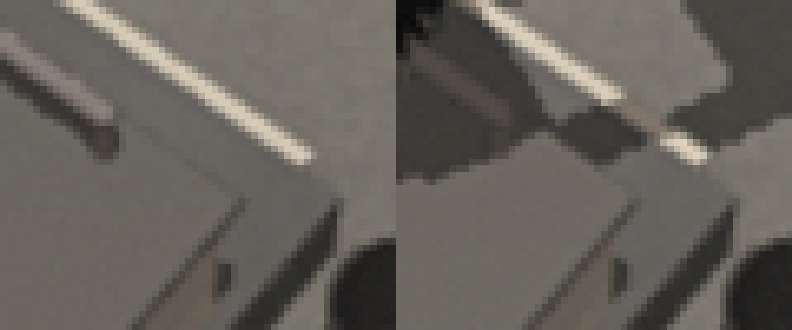

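```bash
python3 - <<'E'
import cv2,numpy as np
def L(n): return cv2.imread("pics/"+n,0).astype(np.float32)
ref=L("scene2.png")
def prof(I,u,v,d=6):
    # sample perpendicular to left edge: edge direction from (291,195) to (257,235)
    t=np.array([257-291,235-195.])/52.5; n=np.array([t[1],-t[0]])
    if n[0]<0:n=-n
    s=np.arange(-d,d,.25); out=0
    for k in np.arange(-3,3.1,.5):
        P=np.array([u,v])+k*t+s[:,None]*n
        out=out+cv2.remap(I,P[:,0].astype(np.float32)[None],P[:,1].astype(np.float32)[None],cv2.INTER_LINEAR)[0]
    return s,out/13
for f in ["scene0.png","s4.png","s5.png","s6.png"]:
    I=L(f);r=[]
    for q in [.1,.25,.4,.55,.7,.85]:
        u,v=291+q*(257-291),195+q*40
        s,a=prof(ref,u,v);_,b=prof(I,u,v)
        best=min(np.arange(-1.5,1.5,.02),key=lambda x:np.sum((np.interp(s+x,s,b)-a)[8:-8]**2)); r.append(round(best,2))
    print(f,r)
E
```

```text
scene0.png [np.float64(-0.04), np.float64(-0.06), np.float64(-0.06), np.float64(-0.04), np.float64(-0.04), np.float64(-0.06)]
s4.png [np.float64(0.02), np.float64(0.06), np.float64(0.02), np.float64(0.04), np.float64(0.06), np.float64(0.04)]
s5.png [np.float64(-0.34), np.float64(-0.18), np.float64(-0.16), np.float64(-0.08), np.float64(-0.1), np.float64(-0.02)]
s6.png [np.float64(-0.4), np.float64(-0.26), np.float64(-0.18), np.float64(-0.1), np.float64(-0.06), np.float64(-0.06)]
```

The edge shift falls off linearly toward the hinge, so the lid has in fact risen to about 0.028 rad with no slip. The pull is 31 N, which is higher than stated. I'll continue slowly.

step_arm(rows="1 0 0.0001 -0.0005 0 0 0;1 0 0.0002 -0.001 0 0 0;1 0 0.0003 -0.0015 0 0 0;1 0 0.0003 -0.0015 0 0 0")

```text
time: 10.9
tool_pos: [0.6109, -0.0122, 0.2062]
tcp_rot: [[-0.245, 0.969, -0.045], [0.97, 0.244, -0.009], [0.002, -0.046, -0.999]]
wrist_force: [8.8, -3.4, -39.5]
gripper_width: 0.0088
```

```bash
python3 - <<'E'
from h import *
st()
E
```

```text
t 10.9 F [  8.7518  -3.4357 -39.5411] M [-0.4884 -1.4975  0.1151] p [ 0.6109 -0.0122  0.2062] w 0.008780997363184103
bar-angle 0.033634324993429 boxx -0.1402632860886267 tilt 0.04643314105854747 bz [-0.0455 -0.0095 -0.9989]
```

```bash
cat > edge.py <<'E'
import cv2,numpy as np,sys
from h import *
def L(n): return cv2.imread("pics/"+n,0).astype(np.float32)
def prof(I,u,v,d=8):
    t=np.array([257-291,235-195.])/52.5; n=np.array([t[1],-t[0]])
    s=np.arange(-d,d,.25); out=0
    if n[0]<0:n=-n
    for k in np.arange(-3,3.1,.5):
        P=np.array([u,v])+k*t+s[:,None]*n
        out=out+cv2.remap(I,P[:,0].astype(np.float32)[None],P[:,1].astype(np.float32)[None],cv2.INTER_LINEAR)[0]
    return s,out/13
def shifts(f):
    I=L(f);ref=L("scene2.png");r=[]
    for q in [.1,.25,.4,.55,.7,.85]:
        u,v=291+q*(257-291),195+q*40
        s,a=prof(ref,u,v);_,b=prof(I,u,v)
        r.append(min(np.arange(-3.5,1.5,.02),key=lambda x:np.sum((np.interp(s+x,s,b)-a)[14:-14]**2)))
    return np.array(r)
if __name__=="__main__":
    f=ctrl.grab_frame("scene");save(f,sys.argv[1]);st();print(shifts(sys.argv[1]))
E
python3 edge.py s7.png
python3 - <<'E'
from h import *
f=ctrl.grab_frame("top");save(f,"t7.png")
a=cv2.imread("pics/s7.png")[110:270,170:350]
b=cv2.imread("pics/t7.png")[110:270,170:350]
cv2.imwrite("pics/z7.png",np.hstack([cv2.resize(a,(400,356)),cv2.resize(b,(400,356))]))
E
```

```text
t 10.95 F [  7.8893  -3.5463 -39.549 ] M [-0.4812 -1.4433  0.0801] p [ 0.6108 -0.0122  0.2061] w 0.008592622345795563
bar-angle 0.03341044091322515 boxx -0.14028646675717546 tilt 0.04649350226153663 bz [-0.0455 -0.0095 -0.9989]
[-0.38 -0.22 -0.18 -0.14 -0.12 -0.06]
```

View pics/z7.png

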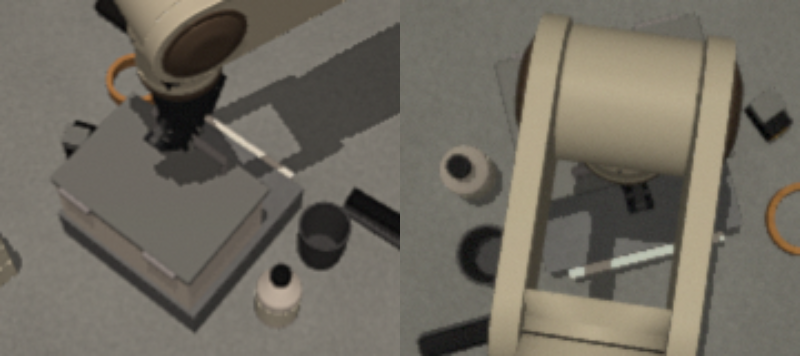

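step_arm(rows="1 0 0.0001 -0.0005 0 0 0;1 0 0.0002 -0.001 0 0 0;1 0 0.0002 -0.001 0 0 0;1 0 0.0002 -0.001 0 0 0")

```text
time: 11.4
tool_pos: [0.6109, -0.0122, 0.2065]
tcp_rot: [[-0.245, 0.969, -0.047], [0.97, 0.244, -0.009], [0.002, -0.047, -0.999]]
wrist_force: [7.8, -3.1, -45.3]
gripper_width: 0.0089
```

```bash
python3 edge.py s8.png
```

```text
t 11.45 F [  7.6136  -3.7171 -45.1285] M [-0.5255 -1.6647  0.1021] p [ 0.6109 -0.0122  0.2065] w 0.008762703934073192
bar-angle 0.035590852160338915 boxx -0.14020126526881901 tilt 0.047446634187395025 bz [-0.0465 -0.0094 -0.9989]
[-0.42 -0.28 -0.22 -0.16 -0.12 -0.06]
```

step_arm(rows="1 0 0 0 0 0 0;1 0 0 0 0 0 0;1 0 0 0 0 0 0;1 0 0 0 0 0 0;1 0 0 0 0 0 0;1 0 0 0 0 0 0")

```text
time: 12.05
tool_pos: [0.6109, -0.0122, 0.2065]
tcp_rot: [[-0.245, 0.969, -0.047], [0.97, 0.244, -0.009], [0.002, -0.047, -0.999]]
wrist_force: [8.2, -3.8, -46.7]
gripper_width: 0.0083
```

```bash
python3 edge.py s9.png
```

```text
t 12.1 F [  8.3105  -3.84   -46.8117] M [-0.5834 -1.6346  0.0951] p [ 0.6109 -0.0122  0.2064] w 0.009009523965281381
bar-angle 0.03545561532130631 boxx -0.140226736498242 tilt 0.047483932748503384 bz [-0.0466 -0.0094 -0.9989]
[-0.42 -0.28 -0.2  -0.14 -0.14 -0.06]
```

The force is elastic and steady at 47 N, roughly twice what the seal should need, so I suspect the grip. I'll undo the tool's excess tilt to test that, and check the force against the joint torques.

```bash
python3 -c "
from h import *
print(ctrl.state()['tau'],ctrl.state()['joints'])"
```

```text
[   2.1856 -109.6862  -74.5758    0.5297    3.5895    0.0509] [-0.138   0.2701  1.3727 -0.0157  1.5436 -0.3843]
```

step_arm(rows="1 0 0 0 -0.5 0 0;1 0 0 0 -1 0 0;1 0 0 0 -1.4 0 0;1 0 0 0 -1.4 0 0")

```text
time: 12.5
tool_pos: [0.6109, -0.0121, 0.2064]
tcp_rot: [[-0.245, 0.969, -0.022], [0.97, 0.244, -0.003], [0.002, -0.023, -1.0]]
wrist_force: [10.4, -3.7, -47.3]
gripper_width: 0.009
```

```bash
python3 edge.py s10.png; python3 -c "
from h import *
print(ctrl.state()['tau'],ctrl.state()['joints'])"
```

```text
t 12.55 F [  9.7148  -3.4936 -45.9812] M [-0.5517 -1.7424  0.0602] p [ 0.6109 -0.0122  0.2064] w 0.008645911034543123
bar-angle 0.03535262870954636 boxx -0.1401958041519187 tilt 0.0227479994251262 bz [-0.0226 -0.0034 -0.9997]
[-0.42 -0.26 -0.2  -0.14 -0.12 -0.08]
[   1.9375 -109.2268  -74.383     0.5639    3.6243    0.031 ] [-0.1426  0.2549  1.3913 -0.0066  1.5173 -0.3892]
```

Rotation about the bar is free and the joint torques agree with the wrist force, so the load really is on the lid. I'll keep peeling in small steps, watching for the break.

step_arm(rows="1 0 0.0001 -0.0004 0 0 0;1 0 0.0001 -0.0008 0 0 0;1 0 0.0002 -0.0012 0.1 0 0;1 0 0.0003 -0.0015 0.2 0 0;1 0 0.0003 -0.0015 0.2 0 0")

```text
time: 13.05
tool_pos: [0.6127, -0.0118, 0.2119]
tcp_rot: [[-0.245, 0.969, -0.019], [0.97, 0.245, -0.005], [0.0, -0.02, -1.0]]
wrist_force: [9.6, 0.6, -8.1]
gripper_width: 0.0088
```

```bash
python3 edge.py s11.png
```

```text
t 13.1 F [10.3041  0.4624 -9.9029] M [ 0.0468 -1.1431  0.0718] p [ 0.6128 -0.0118  0.2121] w 0.008667402299891226
bar-angle 0.07653046223502391 boxx -0.13828442219974954 tilt 0.019502202667871622 bz [-0.019  -0.0046 -0.9998]
[-0.92 -0.68 -0.6  -0.44 -0.3  -0.12]
```

The seal gave way at around 0.04 rad and the lid stopped at about 0.07 rad, a hop of about 5 mm. Now I'll follow the arc gently to about 0.19 rad.

step_arm(rows="1 0 0.0006 -0.0008 0.6 0 0;1 0 0.0012 -0.0016 1.2 0 0;1 0 0.0016 -0.0026 1.8 0 0;1 0 0.002 -0.0036 2.4 0 0;1 0 0.0024 -0.0046 3 0 0;1 0 0.0028 -0.0056 3.6 0 0;1 0 0.0032 -0.0066 4.2 0 0;1 0 0.0036 -0.0076 4.8 0 0;1 0 0.004 -0.0086 5.4 0 0;1 0 0.0044 -0.0096 6 0 0;1 0 0.0048 -0.0106 6.6 0 0;1 0 0.0052 -0.0116 7.2 0 0;1 0 0.0052 -0.0116 7.2 0 0")

```text
time: 14.4
tool_pos: [0.6176, -0.0106, 0.2249]
tcp_rot: [[-0.245, 0.959, -0.141], [0.97, 0.242, -0.036], [-0.0, -0.146, -0.989]]
wrist_force: [-5.9, -1.3, -0.2]
gripper_width: 0.0088
```

```bash
python3 edge.py s12.png
```

```text
t 14.45 F [-5.2387 -2.146  -0.7667] M [-0.3875  0.9758  0.089 ] p [ 0.6176 -0.0106  0.2249] w 0.008508353523459076
bar-angle 0.17074717546875484 boxx -0.13331895781591407 tilt 0.14565152355569094 bz [-0.1407 -0.0358 -0.9894]
[-1.86 -1.58 -1.38 -1.06 -0.74 -0.44]
```

step_arm(rows="1 0 -0.0002 -0.0008 0.4 0 0;1 0 -0.0001 -0.0016 0.8 0 0;1 0 0 -0.0024 1.2 0 0;1 0 0.0001 -0.0032 1.5 0 0;1 0 0.0001 -0.0038 1.5 0 0;1 0 0.0001 -0.0038 1.5 0 0;1 0 0.0001 -0.0038 1.5 0 0")

```text
time: 15.15
tool_pos: [0.6188, -0.0103, 0.228]
tcp_rot: [[-0.245, 0.955, -0.164], [0.97, 0.241, -0.042], [-0.0, -0.17, -0.986]]
wrist_force: [8.5, -0.7, -8.8]
gripper_width: 0.0085
```

```bash
python3 edge.py s13.png; python3 - <<'E'
from h import *
from edge import shifts,prof
f=ctrl.grab_frame("scene");Pi=np.linalg.inv(f["pose"])
K=np.array([[f["fx"],0,f["cx"]],[0,f["fy"],f["cy"]],[0,0,1]])
def proj(p):
    q=Pi@np.r_[p,1]
    return cv2.projectPoints(np.array([[q[0],-q[1],-q[2]]]),np.zeros(3),np.zeros(3),K,np.array(f["dist_coeffs"]))[0].ravel()
def pt(x,th,z=.006): return box(.105+x*np.cos(th)+z*np.sin(th),.115,.166-x*np.sin(th)+z*np.cos(th))
n=np.array([.762,.647]);qs=np.array([.1,.25,.4,.55,.7,.85])
def pred(th):
    # perpendicular displacement of edge line at the sample pixel
    a=proj(pt(-.163,th));b=proj(pt(0,th));a0=proj(pt(-.163,0));b0=proj(pt(0,0));out=[]
    for q in qs:
        P=a0+q*(b0-a0); d=b-a; # P+s n on line a,d
        s=np.linalg.solve(np.stack([n,-d],1),a-P)[0];out.append(s)
    return np.array(out)
for im in ["s9.png","s11.png","s12.png","s13.png"]:
    m=shifts(im); ths=np.arange(0,.3,.002); e=[np.sum((pred(t)-m)**2) for t in ths]; print(im,ths[np.argmin(e)],min(e))
for n_ in ["lid_bar","hinge"]:
  for d in ctrl.landmark_of(n_,"scene")[:1]: print(n_,w(f,d["location"]),d["confidence"])
g=ctrl.grab_frame("top");save(g,"t13.png")
b=cv2.imread("pics/t13.png")
cv2.imwrite("pics/z13.png",np.hstack([cv2.resize(cv2.imread("pics/s13.png")[110:270,170:350],(400,356)),cv2.resize(b[90:290,150:420],(400,356))]))
E
```

```text
t 15.2 F [ 7.8726  0.0832 -9.4681] M [-0.0381 -1.1768  0.1209] p [ 0.6188 -0.0103  0.228 ] w 0.008655073124940947
bar-angle 0.19328676432832737 boxx -0.1321192488263765 tilt 0.17038564243260074 bz [-0.1644 -0.0416 -0.9855]
[-1.94 -1.64 -1.42 -1.18 -0.84 -0.44]
s9.png 0.026000000000000002 0.00760809993231601
s11.png 0.064 0.005456632611814664
s12.png 0.14400000000000002 0.042434354212685675
s13.png 0.152 0.07459048235616864
hinge [0.7478 0.0241 0.1653] 0.78
```

View pics/z13.png

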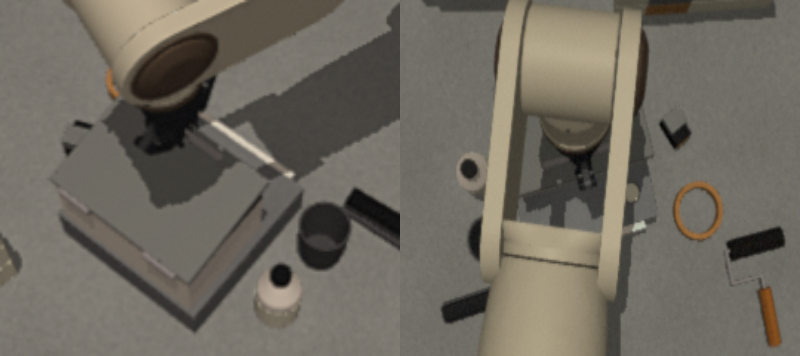

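```bash
python3 - <<'E'
from h import *
f=ctrl.grab_frame("scene");save(f,"s14.png");Pi=np.linalg.inv(f["pose"])
K=np.array([[f["fx"],0,f["cx"]],[0,f["fy"],f["cy"]],[0,0,1]])
def proj(p):
    q=Pi@np.r_[p,1]
    return cv2.projectPoints(np.array([[q[0],-q[1],-q[2]]]),np.zeros(3),np.zeros(3),K,np.array(f["dist_coeffs"]))[0].ravel()
def pt(x,th,z=.006,y=.115): return box(.105+x*np.cos(th)+z*np.sin(th),y,.166-x*np.sin(th)+z*np.cos(th))
for im in ["scene2.png","s14.png"]:
    a=cv2.resize(cv2.imread("pics/"+im)[165:215,255:315],(720,600),interpolation=cv2.INTER_CUBIC)
    for th,c in [(0,(0,0,255)),(.15,(0,255,0)),(.19,(255,0,0))]:
        for y,z,x in [(.115,.006,-.163),(.055,.04,-.143)]:
            p=(proj(pt(x,th,z,y))-[254.5,164.5])*12; cv2.circle(a,tuple(int(v) for v in p),4,c,1); print(th,p)
    cv2.imwrite("pics/c_"+im,a[:,:])
A=np.hstack([cv2.imread("pics/c_scene2.png")[100:500,60:460],cv2.imread("pics/c_s14.png")[100:500,60:460]]);cv2.imwrite("pics/z14.png",A)
st()
E
```

```text
0 [452.6946 352.5806]
0 [197.1239 200.6576]
0.15 [449.595  313.0797]
0.15 [175.8203 179.7254]
0.19 [447.0948 304.3618]
0.19 [168.5588 176.0751]
0 [452.6946 352.5806]
0 [197.1239 200.6576]
0.15 [449.595  313.0797]
0.15 [175.8203 179.7254]
0.19 [447.0948 304.3618]
0.19 [168.5588 176.0751]
t 15.45 F [  6.9015  -0.3625 -10.4339] M [-0.0147 -1.1726  0.0662] p [ 0.6188 -0.0103  0.228 ] w 0.008713910797475855
bar-angle 0.19336044447211082 boxx -0.1321163836100401 tilt 0.17031906731517799 bz [-0.1643 -0.0416 -0.9855]
```

View pics/z14.png

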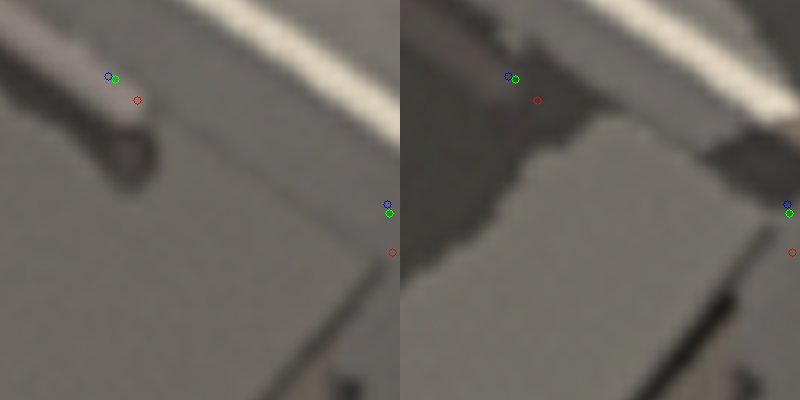

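```bash
python3 - <<'E'
from pc import pc
for a,b in [("scene2","s11"),("s11","s12"),("s12","s13"),("s13","s14"),("s11","s14"),("s6","s11"),("s4","s9")]:
    print(a,b,[pc(f"pics/{a}.png",f"pics/{b}.png",u,v,r) for u,v,r in [(287,190,6),(280,203,6),(275,206,7)]])
E
python3 - <<'E'
from h import *
import glob
A=[]
for im in ["s12.png","s14.png"]:
    A.append(cv2.resize(cv2.imread("pics/"+im)[170:206,260:296],(400,400),interpolation=cv2.INTER_CUBIC))
cv2.imwrite("pics/z15.png",np.hstack(A))
b=[cv2.resize(cv2.imread("pics/"+im)[130:230,200:340],(400,286),interpolation=cv2.INTER_CUBIC) for im in ["top2.png","t13.png"]]
cv2.imwrite("pics/z16.png",np.hstack(b))
E
```

```text
scene2 s11 [(4.0, 1.75, 0.497), (-1.125, 0.125, 0.989), (0.0, -1.125, 0.988)]
s11 s12 [(4.0, 1.5, 0.831), (-4.0, 3.5, 0.983), (-2.25, 1.5, 0.984)]
s12 s13 [(0.25, 0.125, 0.956), (-0.375, 0.25, 0.994), (-0.125, 0.0, 0.99)]
s13 s14 [(0.0, 0.0, 0.993), (0.0, 0.0, 0.997), (-0.125, 0.125, 0.997)]
s11 s14 [(4.0, 1.625, 0.789), (-4.0, 3.375, 0.98), (-2.25, 1.375, 0.981)]
s6 s11 [(0.0, -0.625, 0.959), (-4.0, 4.0, 0.991), (1.0, -1.875, 0.99)]
s4 s9 [(1.375, 0.375, 0.963), (-3.125, 3.125, 0.991), (-3.0, 3.0, 0.991)]
```

View pics/z15.png

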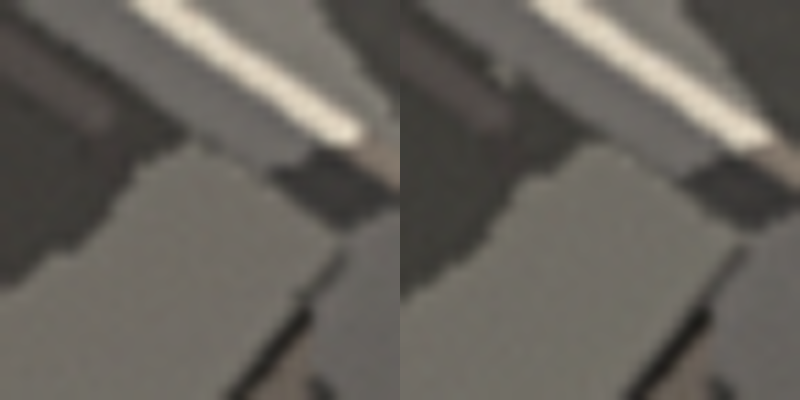

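View pics/z16.png

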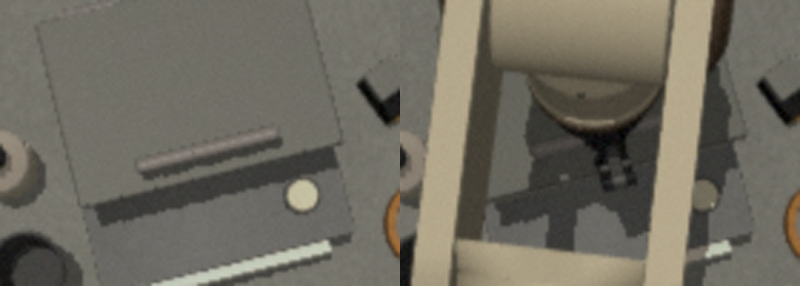

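```bash
python3 - <<'E'
from h import *
from edge import prof,L
f=ctrl.grab_frame("scene");Pi=np.linalg.inv(f["pose"])
K=np.array([[f["fx"],0,f["cx"]],[0,f["fy"],f["cy"]],[0,0,1]])
def proj(p):
    q=Pi@np.r_[p,1]
    return cv2.projectPoints(np.array([[q[0],-q[1],-q[2]]]),np.zeros(3),np.zeros(3),K,np.array(f["dist_coeffs"]))[0].ravel()
def pt(x,th,z=.006): return box(.105+x*np.cos(th)+z*np.sin(th),.115,.166-x*np.sin(th)+z*np.cos(th))
n=np.array([.762,.647])
qs=np.array([.12,.2,.3,.4,.5,.6,.7,.8])
P=[np.array([291,195])+q*np.array([-34,40]) for q in qs]
def pred(th):
    a=proj(pt(-.163,th));b=proj(pt(0,th));out=[]
    for p in P: out.append(np.linalg.solve(np.stack([n,-(b-a)],1),a-p)[0])
    return np.array(out)
def meas(im):
    I=L(im);o=[]
    for p in P:
        s,a=prof(I,*p,d=8)
        # first crossing, coming from lid interior (s negative), of lid level minus 12
        base=np.median(a[(s>-7.5)&(s<-5)]); i=np.argmax((a<base-8)&(s>-5)); 
        o.append(s[i-1]+(a[i-1]-(base-8))/(a[i-1]-a[i])*.25)
    return np.array(o)
p0=pred(0)
for im in ["scene0.png","scene2.png","s4.png","s9.png","s11.png","s12.png","s13.png","s14.png"]:
    m=meas(im)
    if im=="scene2.png": ref=m
    if im=="scene0.png": ref=m
    d=m-ref; ths=np.arange(-.02,.3,.002)
    e=[np.median(np.abs(pred(t)-p0-d)) for t in ths]; e2=[np.sum((pred(t)-p0-d)**2) for t in ths]
    print(im,d,ths[np.argmin(e)],ths[np.argmin(e2)])
print(pred(.15)-p0,pred(.19)-p0)
E
```

```text
scene0.png [0. 0. 0. 0. 0. 0. 0. 0.] -1.734723475976807e-17 -1.734723475976807e-17
scene2.png [0. 0. 0. 0. 0. 0. 0. 0.] -1.734723475976807e-17 -1.734723475976807e-17
s4.png [-0.0156 -0.0111 -0.0334 -0.0297 -0.0236 -0.0284 -0.016  -0.021 ] 0.003999999999999979 0.001999999999999981
s9.png [-0.3729 -0.3072 -0.4173 -0.3006 -0.3643 -0.2162 -0.2132 -0.1159] 0.03599999999999995 0.03199999999999996
s11.png [-0.9519 -0.8234 -0.7955 -0.728  -0.6549 -0.5036 -0.414  -0.273 ] 0.0819999999999999 0.07399999999999991
s12.png [-2.3137 -1.9694 -1.8341 -1.7599 -1.5028 -1.1845 -0.9851 -0.8706] 0.18599999999999983 0.18199999999999983
s13.png [-2.4942 -2.2083 -2.0921 -1.7982 -1.5953 -1.3333 -1.0749 -0.7451] 0.20399999999999982 0.19799999999999982
s14.png [-2.4857 -2.2005 -2.0631 -1.8092 -1.6139 -1.3686 -1.0598 -0.7316] 0.20399999999999982 0.19799999999999982
[-1.9488 -1.7813 -1.572  -1.3626 -1.1532 -0.9438 -0.7344 -0.5251] [-2.4562 -2.2453 -1.9817 -1.718  -1.4543 -1.1907 -0.927  -0.6634]
```

With an unbiased top-edge measurement, the lid is at 0.19–0.20 rad. The kinematics give 0.187, so both put the front edge about 31 mm up, with no slip. One last check of the bystanders and drawer before handing in.

```bash
python3 - <<'E'
from h import *
for c in ["scene","top"]:
    f=ctrl.grab_frame(c)
    for n in ["drawer_front","ink_bottle","tape_roll","stapler","print_head","roller","pen_cup"]:
        for d in ctrl.landmark_of(n,c)[:1]: print(c,n,w(f,d["location"]),d["confidence"])
st()
E
```

```text
scene drawer_front [ 0.5099 -0.0355  0.0331] 0.59
scene ink_bottle [0.6126 0.1774 0.0015] 0.58
scene tape_roll [ 0.5564 -0.2286 -0.0012] 0.57
scene stapler [ 0.4128  0.1766 -0.0026] 0.84
scene print_head [ 0.6852 -0.1878  0.0026] 0.6
scene pen_cup [0.5107 0.1515 0.0004] 0.57
top ink_bottle [0.6143 0.179  0.0009] 0.61
top tape_roll [ 0.5562 -0.2326  0.0017] 0.62
top stapler [0.4136 0.1683 0.0009] 0.88
top print_head [ 0.6879 -0.1921  0.0002] 0.72
top roller [ 0.4613 -0.3523 -0.0034] 0.74
top pen_cup [ 0.5129  0.1499 -0.0014] 0.51
t 16.3 F [ 6.8981  0.1756 -9.3943] M [-0.0499 -1.1421  0.0605] p [ 0.6188 -0.0103  0.228 ] w 0.008848228673739201
bar-angle 0.19325533311736098 boxx -0.1321151735632646 tilt 0.17033666163807773 bz [-0.1643 -0.0416 -0.9855]
```

```bash
python3 -c "
from workcell import ctrl
print(ctrl.finish_job())"
```

```text
the job is handed in; nothing more can be done
None
```

The drawer is home, and I handed in with the lid held about 3 cm open in a firm grip.

- **Drawer:** I pushed it with shut fingers until the force rose from 2 N to about 16 N at the expected home position. Later pictures showed only the front panel against the base, and the detected front point agreed within about 5 mm.
- **Lid:** I gripped the bar and peeled slowly along the hinge arc. The seal gave way at about 0.03–0.04 rad, and the lid hopped about 5 mm to 0.07 rad and stayed in the grip. I then raised it gently to the final angle.
- **Final lid angle:** the arm position gives about 0.187 rad and the picture edge 0.19–0.20 rad, so the front edge is up about 31 mm. The grip (100 N squeeze) was steady, with no sign of slip.
- **Bystanders:** all six were found where they began, within the detectors' scatter. The largest difference was 6 mm, for the stapler in the top view only.

**What disagreed:**
- The lid resisted with at least 47 N before it let go, against the 10–18 N stated. The joint torques roughly agreed, and I found no cause.
- The gripper reads about 9 mm on the 12 mm bar.
- An early picture measurement put the final angle at 0.15 rad. I put that down to unmoving parts in its window and replaced it with the top-edge measurement above.
- A residual force of about 10 N was still on the wrist at hand-in.

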